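Lemon half through the bin flap

TASK

Clear the squeezed lemon half off the counter into the waste bin that hangs on the counter's edge: push the bin's self-closing flap in with one finger and, while that finger keeps it open, push the lemon half along the counter and over the edge into the bin with the other finger. Only slide the lemon half, do not pick it up or squeeze it. Leave everything else where it stands, and let the flap close again.

Things in the scene. Friction and masses are not known exactly. Their poses are not given: they have to be found in the camera images.
- lemon: squeezed lemon half lying cut face down on the worktop: a stiff yellow round dome, 52 mm across at its widest (4 to 10 mm above the worktop), 30 mm tall, about 45 g, slides easily; origin under its centre, at worktop level
- bin: grey waste bin fixed outside the counter's far edge, 250 mm wide (y), 215 deep (x), mouth facing the robot. Origin: middle of the mouth's sill, at the counter's edge, worktop height (z 0); x points into the bin, away from the robot, y along the edge, z up. The sill is the 4 mm thick front wall, 1 mm below worktop level; right behind it is an open drop of 175 mm
- flap (a joint): opening angle (rad) of the steel flap that closes the bin's mouth: 0 shut, sloping 23 degrees up from the sill; grows as its lower edge is pushed in and down; 1.17 hanging vertical, stop at 1.35. Plate 111 mm long, 234 wide, 4 thick, hinged at its top edge. A spring shuts it: about 0.5 N at the lower edge starts it, 3 to 4 N at a fingertip 5 mm above worktop level holds it at 0.75
- flap_edge (a point): middle of the flap's lower, free edge, top face; when shut it lies 2 mm beyond the counter's edge, 4 mm above worktop level. A vertical finger whose tip is 5 mm above worktop level and whose front is d mm past the counter's edge holds the flap at about 0.2 rad at d = 50, 0.4 at 70, 0.75 at 90; up to d = 94 it stays clear of the hood
- bin_hinge (a point): middle of the flap's hinge line (along y), fixed to the bin, 104 mm beyond the counter's edge and 47 mm above worktop level. The mouth slopes from the sill up to it between two side cheeks, 242 mm apart; beyond it the hood's flat top, 50 mm above worktop level, runs from 108 to 215 mm beyond the edge
- reamer_jug: blue plastic citrus reamer jug, 104 mm across, 133 mm tall, side handle reaching 83 mm from its axis; origin under its centre
- silicone_lid: flat round dark silicone lid, 120 mm across, 29 mm tall at its central knob; origin under its centre
- tablespoon: steel tablespoon lying flat, 195 mm long along its x axis, bowl 44 mm across at its +x end; origin at mid-length at worktop level
- tumbler: green glass tumbler, 72 mm across, 95 mm tall; origin under its centre
- pepper_mill: dark wooden pepper mill, 56 mm across, 135 mm tall; origin under its centre
- ramekin: small white ceramic dish, 86 mm across, 45 mm tall; origin under its centre

How it is judged:
By the outcome, as a careful person would: the job done as asked, in the order asked, and still so for the second after the job is handed in, with the robot touching nothing.
It also fails if it takes over 42 s, if anything falls off the work surface, if the arm or the gripper's body presses on something with over 40 N, if the wrist force passes 120 N, or if a joint passes its speed limit or range.

ROBOT

A 7-joint arm with a two-finger parallel gripper is mounted at the origin on the work surface. World frame = base frame: x ahead of the robot, y to its left, z up, the work surface at z = 0. Lengths are in m, angles in rad, forces in N, time in s.
With the tool pointing down it reaches from about 0.4 to 0.85 m from the base axis. Payload 6.9 kg.
Tool frame: the origin (TCP) lies at the very end of the fingers, on their centre line; the grasp point (between the pads) lies 19 mm behind it (bot.tcp_to_grasp is the distance from the TCP to the grasp point, in m); z points along the fingers, y is the line along which they close (so a half turn about z gives the same grasp; the last joint's range is limited). The gripper opens to 85 mm and grips with 20 to 120 N. Pads are 22 mm wide; open, the fingers measure 114 mm over their backs; the gripper's body (76 mm by 85 mm) begins 54 mm behind the grasp point. The pads swing forward as they close: fully open they stand 13 mm farther back than shut.
Start: joints at [1.371, 0.507, -0.238, 1.5, 0.126, 1.149, -0.155], TCP at [0.188, -0.596, 0.231] pointing down, gripper open.
Joint ranges: [-3.08, 3.08], [-0.24, 2.05], [-1.43, 1.35], [0, 2.5], [-1.52, 4.66], [0.17, 1.96], [-2.89, 2.89]. Speed limits (rad/s): [2.39, 2.39, 3.14, 3.14, 3.14, 3.14, 3.14].

INTERFACE

Orientations are given as a rotation vector (axis times angle).
In Python, from station import bot gives the robot as it stands. The module is installed in compiled form; this text tells all that it offers.
- The arm moves only by the tool drive_tool, never from a script. Its argument "motion" is a list of rows, each a list of 7 numbers: the shift along the tool's x, y, z normalised to -1 to 1, where 1 is 0.4 m, then the turn, a rotation vector about the tool's x, y, z normalised to -1 to 1, where 1 is 90 degrees, then the gripper command: -1 is shut, 1 is fully open, values between are in proportion. In form: [[x, y, z, rx, ry, rz, grip], ...]. A call has 1 to 20 rows; each row is the pose to reach, as a shift and turn from the pose commanded when the call began, along the tool's axes at that moment; what a row does not reach only later rows make up. A row lasts 1/12 s, in which the tool goes at most 41.7 mm and 7.16 degrees, less where a joint would pass 70% of its speed; a pose out of reach is approached as far as the arm can. A call with a number of a shift or a turn outside -1 to 1 is refused whole. A call with a gripper value outside its range is refused whole. The fingers move at their own pace and stop on an object; "force" is the grip in N (left out, the last holds). Time passes only in rows, so rows that repeat a pose let the fingers close. It gives the time, the measured TCP pose, the force, the opening and the grip force at its end, in the units of the state.
- bot.state(): the state, without advancing time (a new reading comes with each control period).
- bot.capture(name): name is "scene" or "top"; returns a dict with "pixels" (480x640x3 uint8, red, green, blue), "depth" (480x640 float32, m along the optical axis (not along the pixel's ray), 0 where there is no reading), "vfov" (degrees; the focal length in pixels is half the picture's height over the tangent of half this angle, whatever the lens; pixels are square), "cx", "cy" (the principal point, pixels), "k1" (the pictures are not rectified: a ray, as slopes to the right and down, at radius r is drawn at 1 + k1 r^2 times it, then the intrinsics apply), "R" (3x3) and "t" (3): a world point X has camera coordinates R X + t. Camera axes: x right, y down, z forward; pixel columns grow to the right and rows downward; lengths in m; the calibration is good to about 2 mm. A picture is of the moment at which its call begins.
- bot.hand_in(): hands the job in; it is judged then, once.
The state is a dict: "time_s": time; "joint_pos": joint angles; "joint_velocities": joint speeds; "effort": joint torques, N m; "ee_pos": TCP position; "tool_rot": TCP orientation; "force": force on the tool from outside, world axes, zero at the start; "moment": the same for the moment, N m; "width": finger opening in m; "gripper_force": force on a finger pad.
Only numpy, scipy, OpenCV 4.12 (cv2) and the standard library are available. Lean on these libraries where they do the work, as an engineer would, in place of code of your own. Each camera call takes 0.05 s, during which the arm holds its last target. There are 200 camera calls.

## Working session

There is one attempt and no reset: what is moved stays moved. The work goes in short steps, Python scripts to look and compute and a tool call to move; the robot and the scene stay as the last step left them, time stands still between calls to the robot, and variables do not carry over. Pictures are saved under pics/ and viewed, at most 10 in all, crops included, and the job is handed in when it is done.

Besides the shell and the picture viewer there is one more tool, called as name(argument=value, ...) on one line, values as JSON. drive_tool: Moves the arm, as the interface text tells. Scaled input: -1 to 1 covers 0.4 m each way for a shift and 90 degrees each way for a turn. Its arguments: {"type":"object","properties":{"motion":{"type":"array"},"force":{"type":"number"}},"required":["motion"]}

```bash
mkdir -p pics; cat > h.py <<'E'
import numpy as np, cv2
from station import bot
def cap(n):
    c=bot.capture(n); f=240/np.tan(np.radians(c["vfov"])/2)
    K=np.array([[f,0,c["cx"]],[0,f,c["cy"]],[0,0,1.]]); c["K"]=K
    # world map
    v,u=np.mgrid[0:480,0:640].astype(float)
    xd=(u-c["cx"])/f; yd=(v-c["cy"])/f; x,y=xd.copy(),yd.copy()
    for _ in range(20):
        s=1+c["k1"]*(x*x+y*y); x,y=xd/s,yd/s
    d=c["depth"]; P=np.stack([x*d,y*d,d],-1)-np.array(c["t"])
    c["W"]=P@np.array(c["R"]); c["W"][d==0]=np.nan
    return c
def save(c,p): cv2.imwrite(p,c["pixels"][:,:,::-1])
E
python3 - <<'E'
from h import *
np.set_printoptions(precision=4,suppress=True)
for n in("scene","top"):
    c=cap(n); save(c,f"pics/{n}0.png"); np.savez(f"{n}0.npz",W=c["W"],px=c["pixels"])
    print(n,c["vfov"],c["k1"],c["t"],np.nanmin(c["W"],(0,1)),np.nanmax(c["W"],(0,1)))
s=bot.state(); print(s)
E
```

```text
scene 53.62722363714334 -0.04249247442666306 [ 0.0999 -0.3277  1.6941] [-2.3031 -1.6425 -0.7771] [1.1923 1.5239 0.5108]
top 56.57288006332782 -0.09400647524578795 [0.0117 0.5422 0.9197] [-0.0117 -1.3737 -0.7684] [1.5976 1.5075 0.1848]
{'time_s': 0.1, 'joint_pos': array([ 1.3704,  0.5083, -0.2375,  1.501 ,  0.1257,  1.1489, -0.1548]), 'joint_velocities': array([-0.0021, -0.0023,  0.0009, -0.0018,  0.0003,  0.001 ,  0.    ]), 'effort': array([ -0.0049, -62.1834,  -2.1948, -25.0202,   0.0125,   0.0078,
        -0.    ]), 'ee_pos': array([ 0.188 , -0.5956,  0.2305]), 'tool_rot': array([-3.1034, -0.4784,  0.0004]), 'force': array([-0.4119,  0.2814,  0.3613]), 'moment': array([0.0324, 0.0159, 0.0866]), 'gripper_force': 0.0, 'width': 0.08566004830393993}
```

View pics/top0.png

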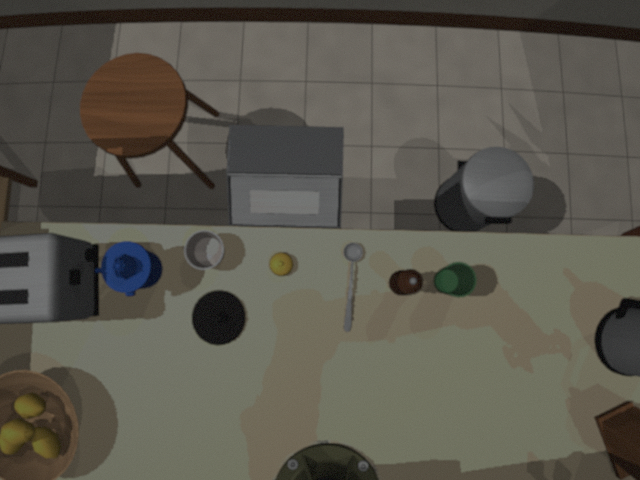

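View pics/scene0.png

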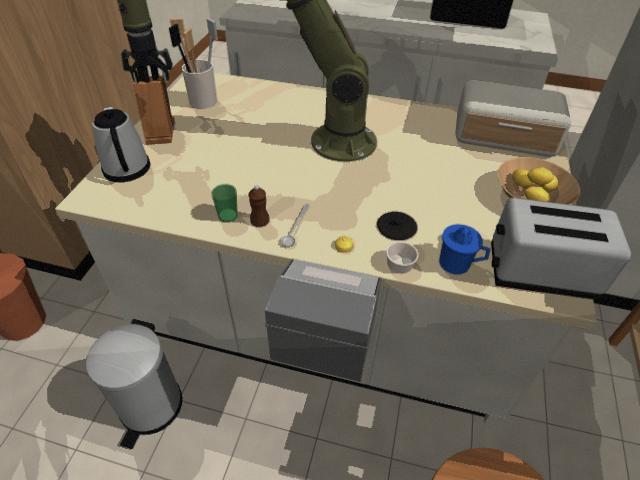

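The top view has world x pointing up and y pointing left. The lemon is at (281,264) and the bin mouth spans columns 230–341, rows 175–226. The ramekin is at (204,251), the lid at (219,317) and the spoon runs (354,253)–(348,328). The scene view shows the same layout.

```bash
python3 - <<'E'
from h import *
np.set_printoptions(precision=4,suppress=True)
for n in ("top","scene"):
    z=np.load(n+"0.npz");W=z["W"];px=z["px"];hsv=cv2.cvtColor(px,cv2.COLOR_RGB2HSV)
    near=(W[...,0]>.5)&(W[...,0]<1.0)&(abs(W[...,1])<.35)
    m=near&(hsv[...,1]>150)&(hsv[...,0]>18)&(hsv[...,0]<35)&(W[...,2]>.006)&(W[...,2]<.05)
    p=W[m]; print(n,"lemon",len(p),p.min(0),p.max(0),p.mean(0), "top",p[p[:,2]>p[:,2].max()-.004].mean(0))
    if n=="scene":continue
    # bin
    for u in (233,260,285,310,336):
        print(u,[tuple(np.round(W[r,u],3)) for r in (150,172,178,185,200,215,222,226,230,234)])
    for r in (140,178,200,220):
        print(r,[(u,*np.round(W[r,u],3)) for u in (226,228,230,232,234,336,338,340,342,344)])
    for nm,(u0,u1,v0,v1) in dict(ram=(180,228,228,272),spoon=(338,370,236,335),mill=(386,425,264,300),lid=(188,250,286,350)).items():
        S=W[v0:v1,u0:u1].reshape(-1,3);S=S[S[:,2]>.005]; print(nm,S.min(0),S.max(0))
    print("table z",np.nanmedian(W[340:400,300:400,2]))
E
```

```text
top lemon 77 [0.5005 0.0904 0.0113] [0.5185 0.1306 0.028 ] [0.51   0.1062 0.0203] top [0.506  0.1049 0.0252]
233 [(np.float64(0.738), np.float64(0.221), np.float64(0.049)), (np.float64(0.704), np.float64(0.23), np.float64(-0.003)), (np.float64(0.678), np.float64(0.219), np.float64(0.043)), (np.float64(0.664), np.float64(0.22), np.float64(0.035)), (np.float64(0.633), np.float64(0.221), np.float64(0.024)), (np.float64(0.603), np.float64(0.222), np.float64(0.01)), (np.float64(0.587), np.float64(0.222), np.float64(0.008)), (np.float64(0.58), np.float64(0.223), np.float64(0.001)), (np.float64(0.571), np.float64(0.222), np.float64(0.001)), (np.float64(0.562), np.float64(0.222), np.float64(-0.001))]
260 [(np.float64(0.739), np.float64(0.163), np.float64(0.048)), (np.float64(0.691), np.float64(0.16), np.float64(0.048)), (np.float64(0.679), np.float64(0.161), np.float64(0.043)), (np.float64(0.665), np.float64(0.161), np.float64(0.035)), (np.float64(0.634), np.float64(0.161), np.float64(0.027)), (np.float64(0.604), np.float64(0.162), np.float64(0.012)), (np.float64(0.589), np.float64(0.162), n
[... 4255 characters left out ...]
oat64(0.006)), (336, np.float64(0.597), np.float64(-0.005), np.float64(0.007)), (338, np.float64(0.607), np.float64(-0.012), np.float64(-0.051)), (340, np.float64(0.598), np.float64(-0.014), np.float64(0.006)), (342, np.float64(0.724), np.float64(-0.049), np.float64(-0.738)), (344, np.float64(0.728), np.float64(-0.058), np.float64(-0.761))]
ram [0.48   0.2323 0.005 ] [0.5637 0.3171 0.048 ]
spoon [ 0.3609 -0.0806  0.0051] [ 0.5581 -0.0217  0.0172]
mill [ 0.4362 -0.1754  0.0052] [ 0.4903 -0.1187  0.1366]
lid [0.3208 0.1863 0.005 ] [0.4356 0.3026 0.0312]
table z -0.0011711997351283548
scene lemon 133 [0.5    0.0872 0.0065] [0.5253 0.1362 0.0283] [0.5128 0.1113 0.0168] top [0.5066 0.1112 0.0258]
```

```bash
python3 - <<'E'
from h import *
from scipy.optimize import least_squares as ls
np.set_printoptions(precision=4,suppress=True)
for n in ("top","scene"):
    z=np.load(n+"0.npz");W=z["W"];px=z["px"];hsv=cv2.cvtColor(px,cv2.COLOR_RGB2HSV)
    m=(W[...,0]>.44)&(W[...,0]<.57)&(W[...,1]>.04)&(W[...,1]<.18)&(W[...,2]>.006)
    p=W[m]; print(n,"lemon",len(p),p.min(0),p.max(0),"top",p[p[:,2]>.023].mean(0))
    # spherical cap fit: dome 26 base radius,30 tall
    r=ls(lambda q:np.hypot((np.hypot(p[:,0]-q[0],p[:,1]-q[1]))/.026,np.maximum(p[:,2]-.006,0)/.024)-1,[.508,.11],loss="soft_l1",f_scale=.1);print(r.x)
    # flap plane: bin at (xe,y0) yaw a
    m=(W[...,0]>.6)&(W[...,0]<.67)&(W[...,1]>.0)&(W[...,1]<.215)&(W[...,2]>.005)&(W[...,2]<.05); p=W[m]
    T=np.tan(np.radians(23))
    for dz in(0,.001):
        r=ls(lambda q:(p[:,2]+dz-.004-T*((p[:,0]-q[0])*np.cos(q[1])+(p[:,1]-.107)*np.sin(q[1])-.002))*.92,[.583,.02],loss="soft_l1",f_scale=.003);print("flap",len(p),r.x)
    # hood top extents
    m=(W[...,0]>.67)&(W[...,0]<.85)&(W[...,1]>-.05)&(W[...,1]<.3)&(abs(W[...,2]-.049)<.006);p=W[m]
    rect=cv2.minAreaRect(p[:,:2].astype(np.float32)*1000);print("hood",rect, cv2.boxPoints(rect))
    # counter edge: table pixels beside bin
    for y0 in(-.2,-.1,-.05,.26,.35):
        m=(abs(W[...,1]-y0)<.02)&(abs(W[...,2])<.005);print(y0,W[m][:,0].max(),end=' ')
    print()
E
```

```text
top lemon 449 [0.4731 0.0879 0.0063] [0.5237 0.1384 0.0317] top [0.4985 0.1129 0.0253]
[0.4981 0.1134]
flap 3384 [ 0.5831 -0.001 ]
flap 3384 [ 0.5807 -0.001 ]
hood ((734.2486572265625, 109.08341979980469), (127.0343246459961, 250.24859619140625), 0.15164020657539368) [[670.4005 234.0392]
 [671.0629 -16.2085]
 [798.0968 -15.8723]
 [797.4344 234.3754]]
-0.2 0.5811668498977537 -0.1 0.580812211455981 -0.05 0.5802122385139051 0.26 0.5814021653144097 0.35 0.581776595773899 
scene lemon 221 [0.4805 0.0872 0.0061] [0.5565 0.1675 0.0293] top [0.4998 0.1127 0.0252]
[0.4963 0.1119]
flap 1142 [0.5823 0.0082]
flap 1142 [0.5799 0.0082]
hood ((734.3173828125, 107.74920654296875), (251.1615447998047, 125.71810913085938), 89.77850341796875) [[670.9733 -17.5876]
 [796.6905 -18.0736]
 [797.6614 233.086 ]
 [671.9443 233.5721]]
-0.2 0.5832183065674877 -0.1 0.5827073334363214 -0.05 0.5828369311388419 0.26 0.5806799142989921 0.35 0.5820741767178141
```

Lemon centre is (0.498, 0.113). The counter edge is at x 0.582 and the bin is square to it, with its middle at y 0.109. I'll swing over in two calls, setting the gripper to about 74 mm.

drive_tool(motion=[[0.1, -0.07, 0.003, 0, 0, -0.05, 0.73], [0.18, -0.13, 0.01, 0, 0, -0.1, 0.73], [0.26, -0.18, 0.01, 0, 0, -0.14, 0.73], [0.34, -0.24, 0.01, 0, 0, -0.18, 0.73], [0.42, -0.3, 0.01, 0, 0, -0.22, 0.73], [0.5, -0.35, 0.02, 0, 0, -0.26, 0.73], [0.58, -0.41, 0.02, 0, 0, -0.3, 0.73], [0.66, -0.47, 0.02, 0, 0, -0.34, 0.73], [0.74, -0.52, 0.02, 0, 0, -0.38, 0.73], [0.82, -0.58, 0.02, 0, 0, -0.42, 0.73], [0.885, -0.627, 0.027, 0, 0, -0.444, 0.73], [0.885, -0.627, 0.027, 0, 0, -0.444, 0.73], [0.885, -0.627, 0.027, 0, 0, -0.444, 0.73]])

```text
time_s: 1.18
ee_pos: [0.4511, -0.2482, 0.2202]
tool_rot: [-2.75, -1.516, -0.0]
force: [-0.5, -0.6, -0.6]
width: 0.0736
gripper_force: 0.0
```

```bash
cat >> h.py <<'E'
from scipy.spatial.transform import Rotation as Ro
np.set_printoptions(precision=4,suppress=True)
def go(p,yaw=0.):  # normalised row for a target TCP position, tool down, tool y at yaw from world x
    s=bot.state(); R=Ro.from_rotvec(s["tool_rot"])
    c,n=np.cos(yaw),np.sin(yaw)
    T=Ro.from_matrix(np.array([[-n,c,0],[c,n,0],[0,0,-1.]]))
    print(s["time_s"],s["ee_pos"],s["width"],s["force"],s["joint_pos"])
    print("row",R.inv().apply(np.array(p)-s["ee_pos"])/.4,(R.inv()*T).as_rotvec()/(np.pi/2))
E
python3 -c "
from h import *
go([.498,.113,.12])"
```

```text
1.1833 [ 0.4511 -0.2482  0.2202] 0.0736245838694865 [-0.4727 -0.6203 -0.5999] [ 0.8188  0.373  -0.5105  1.8009  0.2094  1.0222 -0.3355]
row [ 0.8261 -0.3827  0.2513] [-0.0004 -0.0005 -0.3585]
```

drive_tool(motion=[[0.08, -0.04, 0, 0, 0, -0.04, 0.73], [0.17, -0.08, 0, 0, 0, -0.08, 0.73], [0.26, -0.12, 0, 0, 0, -0.12, 0.73], [0.35, -0.16, 0, 0, 0, -0.16, 0.73], [0.44, -0.2, 0, 0, 0, -0.2, 0.73], [0.53, -0.25, 0, 0, 0, -0.24, 0.73], [0.62, -0.29, 0, 0, 0, -0.28, 0.73], [0.7, -0.33, 0, 0, 0, -0.32, 0.73], [0.77, -0.36, 0.05, 0, 0, -0.35, 0.73], [0.826, -0.383, 0.12, 0, 0, -0.3585, 0.73], [0.826, -0.383, 0.2, 0, 0, -0.3585, 0.73], [0.826, -0.383, 0.25, 0, 0, -0.3585, 0.73], [0.826, -0.383, 0.25, 0, 0, -0.3585, 0.73], [0.826, -0.383, 0.25, 0, 0, -0.3585, 0.73], [0.826, -0.383, 0.25, 0, 0, -0.3585, 0.73]])

```text
time_s: 2.43
ee_pos: [0.4995, 0.1098, 0.1215]
tool_rot: [2.228, 2.214, 0.001]
force: [0.0, 0.0, 1.1]
width: 0.074
gripper_force: 0.0
```

```bash
python3 - <<'E'
from h import *
c=cap("scene");W=c["W"];m=(W[...,0]>.38)&(W[...,0]<.62)&(W[...,1]>.05)&(W[...,1]<.18)&(W[...,2]>.06)&(W[...,2]<.3)
p=W[m];print("lowest",np.sort(p[:,2])[[0,3,8,15,30,60]])
q=p[p[:,2]<p[:,2].min()+.03]
for k in (q[q[:,0]<.5],q[q[:,0]>.5]): print(len(k),k.min(0),k.max(0))
cv2.imwrite("pics/s1.png",cv2.resize(c["pixels"][130:290,250:450],(800,640))[:600,:,::-1])
go([.498,.113,.03])
E
```

```text
lowest [0.1285 0.132  0.1347 0.137  0.143  0.1539]
16 [0.4584 0.1085 0.1316] [0.467  0.122  0.1567]
60 [0.5385 0.0991 0.1285] [0.553  0.1209 0.1585]
2.4833 [0.4997 0.1101 0.1219] 0.07409682357606044 [ 0.0928  0.6093 -1.0929] [ 0.1771  0.5151 -0.6547  1.9439  0.4238  0.8198 -0.7162]
row [ 0.0072 -0.0048  0.2298] [ 0.0014 -0.0001 -0.004 ]
```

View pics/s1.png

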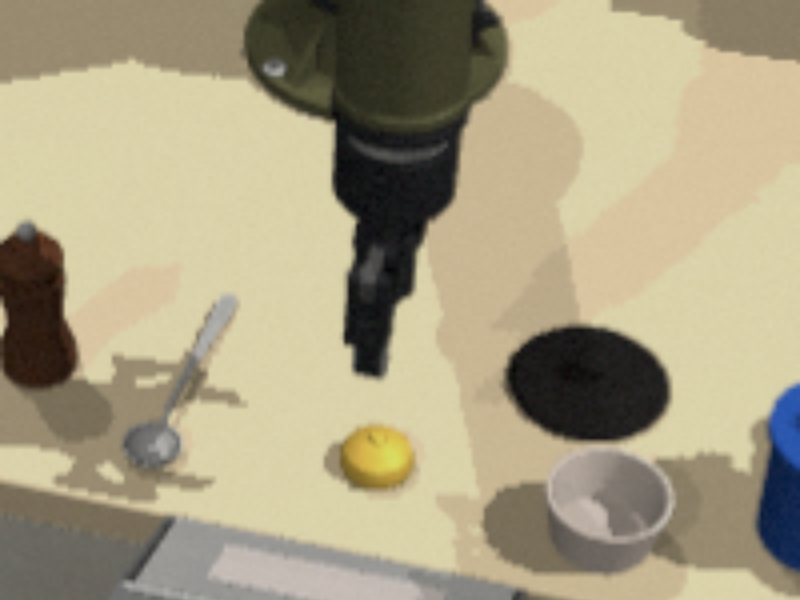

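The close-up shows the gripper in line over the lemon: front finger tip at crop (370,370), lemon at (377,457). The tips sit about 9 mm above the TCP. Next I lower partway with a small y correction.

drive_tool(motion=[[0, 0, 0.06, 0, 0, 0, 0.73], [0, 0, 0.12, 0, 0, 0, 0.73], [0, 0, 0.18, 0, 0, 0, 0.73], [0, 0, 0.22, 0, 0, 0, 0.73], [0, 0, 0.22, 0, 0, 0, 0.73], [0, 0, 0.22, 0, 0, 0, 0.73], [0, 0, 0.22, 0, 0, 0, 0.73], [0, 0, 0.22, 0, 0, 0, 0.73]])

```text
time_s: 3.15
ee_pos: [0.4998, 0.1108, 0.0341]
tool_rot: [2.226, 2.215, 0.004]
force: [0.8, -0.0, 0.0]
width: 0.0738
gripper_force: 0.0
```

```bash
python3 -c "
from h import *
go([.499,.113,.008])
c=cap('top');W=c['W'];m=(W[...,0]>.52)&(W[...,0]<.58)&(W[...,1]>.08)&(W[...,1]<.15)&(W[...,2]>.01);p=W[m];print(len(p),p.max(0),np.median(p,0))
"
```

```text
3.15 [0.4998 0.1108 0.0341] 0.07379314668204302 [ 0.7985 -0.0213  0.0305] [ 0.0936  0.6362 -0.5474  2.029   0.5595  0.623  -0.8369]
row [ 0.0053 -0.0023  0.0654] [ 0.0018 -0.0004 -0.0032]
787 [0.5623 0.1498 0.4688] [0.533  0.1079 0.4315]
```

drive_tool(motion=[[0.005, -0.002, 0.02, 0, 0, 0, 0.73], [0.005, -0.002, 0.04, 0, 0, 0, 0.73], [0.005, -0.002, 0.06, 0, 0, 0, 0.73], [0.005, -0.002, 0.07, 0, 0, 0, 0.73], [0.005, -0.002, 0.07, 0, 0, 0, 0.73], [0.005, -0.002, 0.07, 0, 0, 0, 0.73]])

```text
time_s: 3.7
ee_pos: [0.4975, 0.1128, 0.0039]
tool_rot: [-2.225, -2.216, 0.001]
force: [-0.8, 1.2, -0.6]
width: 0.0739
gripper_force: 0.0
```

drive_tool(motion=[[0, 0, 0.005, 0, 0, 0, 0.73], [0, 0, 0.01, 0, 0, 0, 0.73], [0, 0, 0.015, 0, 0, 0, 0.73], [0, 0, 0.015, 0, 0, 0, 0.73], [0, 0, 0.015, 0, 0, 0, 0.73]])

```text
time_s: 4.12
ee_pos: [0.4978, 0.1127, -0.0016]
tool_rot: [-2.226, -2.216, 0.0]
force: [0.5, -0.2, -0.6]
width: 0.0735
gripper_force: 0.0
```

drive_tool(motion=[[0, 0, 0.005, 0, 0, 0, 0.73], [0, 0, 0.005, 0, 0, 0, 0.73], [0, 0, 0.01, 0, 0, 0, 0.73], [0, 0, 0.01, 0, 0, 0, 0.73]])

```text
time_s: 4.45
ee_pos: [0.4978, 0.1127, -0.0057]
tool_rot: [-2.226, -2.216, 0.0]
force: [-0.3, 0.2, -0.2]
width: 0.074
gripper_force: 0.0
```

drive_tool(motion=[[0, 0, 0.003, 0, 0, 0, 0.73], [0, 0, 0.006, 0, 0, 0, 0.73], [0, 0, 0.006, 0, 0, 0, 0.73]])

```text
time_s: 4.7
ee_pos: [0.4978, 0.1127, -0.0081]
tool_rot: [-2.226, -2.216, 0.0]
force: [-0.2, -0.2, 0.0]
width: 0.074
gripper_force: 0.0
```

drive_tool(motion=[[0, 0, 0.003, 0, 0, 0, 0.73], [0, 0, 0.006, 0, 0, 0, 0.73], [0, 0, 0.006, 0, 0, 0, 0.73]])

```text
time_s: 4.95
ee_pos: [0.498, 0.1127, -0.0089]
tool_rot: [2.225, 2.216, 0.001]
force: [-3.8, -0.9, 19.7]
width: 0.0739
gripper_force: 9.9
```

Counter contact is at TCP z ≈ -8.5 mm, so z ≈ -3.5 mm puts the tips 5 mm up. I raise to that and push gently partway.

drive_tool(motion=[[0, 0, -0.018, 0, 0, 0, 0.73], [0, 0, -0.018, 0, 0, 0, 0.73], [0, 0, -0.018, 0, 0, 0, 0.73], [0, 0.005, -0.018, 0, 0, 0, 0.73], [0, 0.01, -0.018, 0, 0, 0, 0.73], [0, 0.02, -0.018, 0, 0, 0, 0.73], [0, 0.03, -0.018, 0, 0, 0, 0.73], [0, 0.04, -0.018, 0, 0, 0, 0.73], [0, 0.05, -0.018, 0, 0, 0, 0.73], [0, 0.06, -0.018, 0, 0, 0, 0.73], [0, 0.07, -0.018, 0, 0, 0, 0.73], [0, 0.08, -0.018, 0, 0, 0, 0.73], [0, 0.09, -0.018, 0, 0, 0, 0.73], [0, 0.1, -0.018, 0, 0, 0, 0.73], [0, 0.11, -0.018, 0, 0, 0, 0.73], [0, 0.12, -0.018, 0, 0, 0, 0.73], [0, 0.13, -0.018, 0, 0, 0, 0.73], [0, 0.14, -0.018, 0, 0, 0, 0.73], [0, 0.15, -0.018, 0, 0, 0, 0.73], [0, 0.15, -0.018, 0, 0, 0, 0.73]])

```text
time_s: 6.62
ee_pos: [0.5589, 0.1124, -0.0031]
tool_rot: [2.227, 2.216, 0.001]
force: [0.8, 0.3, 1.3]
width: 0.0741
gripper_force: 0.3
```

```bash
python3 - <<'E'
from h import *
go([.6225,.1127,-.0035])
c=cap("scene");cv2.imwrite("pics/s2.png",cv2.resize(c["pixels"][130:290,250:450],(800,640))[40:,:,::-1])
W=c["W"];hsv=cv2.cvtColor(c["pixels"],cv2.COLOR_RGB2HSV)
m=(hsv[...,1]>150)&(hsv[...,0]>18)&(hsv[...,0]<35)&(W[...,0]>.45)&(W[...,0]<.7)&(abs(W[...,1]-.11)<.07);print(m.sum(),np.percentile(W[m],[2,50,98],axis=0))
E
```

```text
6.6167 [ 0.5589  0.1124 -0.0031] 0.07408194410698714 [0.8085 0.2681 1.2911] [ 0.081   0.7509 -0.5175  1.8969  0.5921  0.6495 -0.8096]
row [0.0014 0.1591 0.0012] [ 0.0005 -0.0002 -0.0031]
95 [[ 0.521   0.0652 -0.7262]
 [ 0.5589  0.1267  0.0184]
 [ 0.5985  0.1378  0.084 ]]
```

View pics/s2.png

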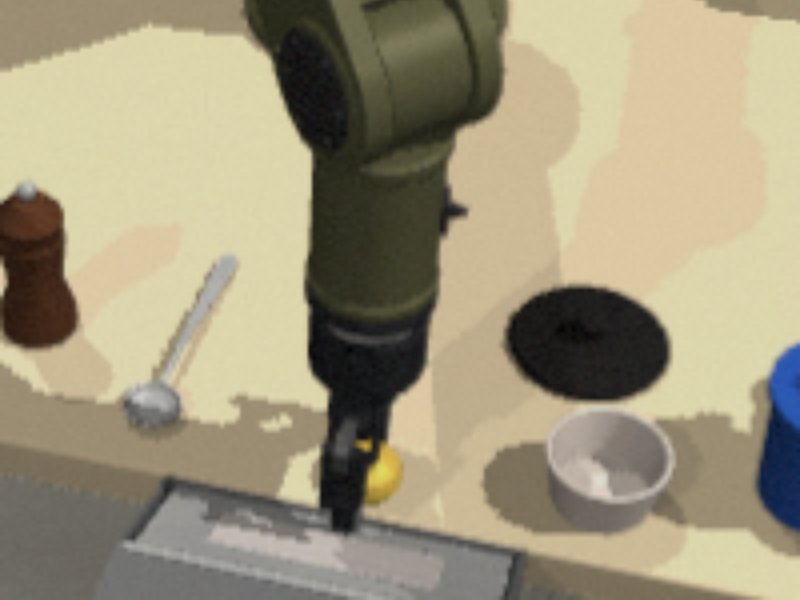

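The front finger is on the flap at crop (343,520). The lemon at (378,472) is centred ahead of the rear finger, so I push on.

drive_tool(motion=[[0, 0.01, 0, 0, 0, 0, 0.73], [0, 0.02, 0, 0, 0, 0, 0.73], [0, 0.03, 0, 0, 0, 0, 0.73], [0, 0.04, 0, 0, 0, 0, 0.73], [0, 0.05, 0, 0, 0, 0, 0.73], [0, 0.06, 0, 0, 0, 0, 0.73], [0, 0.07, 0, 0, 0, 0, 0.73], [0, 0.08, 0, 0, 0, 0, 0.73], [0, 0.09, 0, 0, 0, 0, 0.73], [0, 0.1, 0, 0, 0, 0, 0.73], [0, 0.11, 0, 0, 0, 0, 0.73], [0, 0.12, 0, 0, 0, 0, 0.73], [0, 0.13, 0, 0, 0, 0, 0.73], [0, 0.14, 0, 0, 0, 0, 0.73], [0, 0.15, 0, 0, 0, 0, 0.73], [0, 0.159, 0, 0, 0, 0, 0.73], [0, 0.159, 0, 0, 0, 0, 0.73], [0, 0.159, 0, 0, 0, 0, 0.73], [0, 0.159, 0, 0, 0, 0, 0.73], [0, 0.159, 0, 0, 0, 0, 0.73]])

```text
time_s: 8.33
ee_pos: [0.621, 0.112, -0.0032]
tool_rot: [-2.226, -2.216, 0.001]
force: [-4.5, -0.4, -1.5]
width: 0.0738
gripper_force: 1.9
```

```bash
python3 - <<'E'
from h import *
go([.6225,.1127,-.0035])
c=cap("scene");cv2.imwrite("pics/s3.png",cv2.resize(c["pixels"][150:310,250:450],(800,640))[40:,:,::-1])
E
```

```text
8.3333 [ 0.621   0.112  -0.0032] 0.07383260859832123 [-4.4961 -0.3974 -1.5088] [ 0.0965  0.8173 -0.5371  1.724   0.5709  0.7623 -0.73  ]
row [0.0017 0.0037 0.0007] [-0.0004  0.0002 -0.0028]
```

View pics/s3.png

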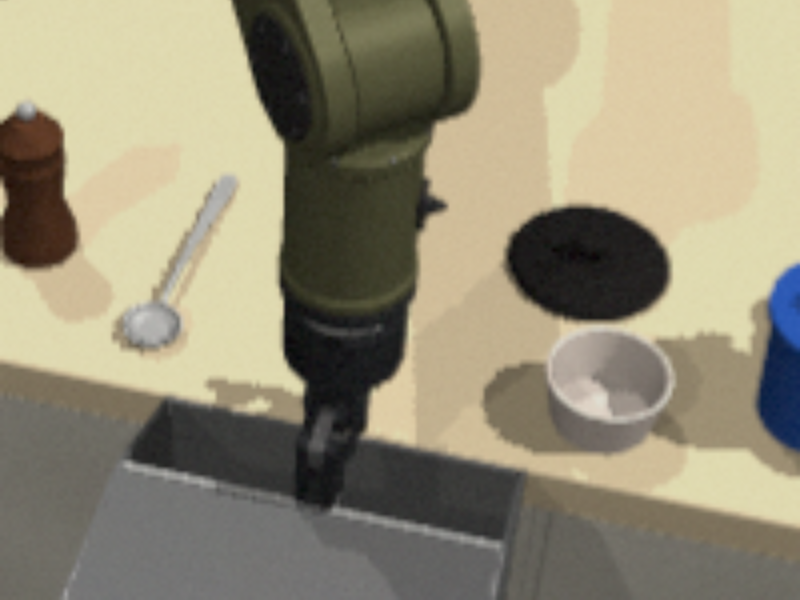

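The flap is held open and no yellow is visible on the sill or in the mouth. I back out the way I came, so the flap closes gently, then lift.

drive_tool(motion=[[0, -0.015, 0, 0, 0, 0, 0.73], [0, -0.03, 0, 0, 0, 0, 0.73], [0, -0.045, 0, 0, 0, 0, 0.73], [0, -0.06, 0, 0, 0, 0, 0.73], [0, -0.075, 0, 0, 0, 0, 0.73], [0, -0.09, 0, 0, 0, 0, 0.73], [0, -0.105, 0, 0, 0, 0, 0.73], [0, -0.12, 0, 0, 0, 0, 0.73], [0, -0.135, 0, 0, 0, 0, 0.73], [0, -0.15, 0, 0, 0, 0, 0.73], [0, -0.165, 0, 0, 0, 0, 0.73], [0, -0.18, 0, 0, 0, 0, 0.73], [0, -0.195, 0, 0, 0, 0, 0.73], [0, -0.21, 0, 0, 0, 0, 0.73], [0, -0.225, 0, 0, 0, 0, 0.73], [0, -0.24, 0, 0, 0, 0, 0.73], [0, -0.255, 0, 0, 0, 0, 0.73], [0, -0.27, 0, 0, 0, 0, 0.73], [0, -0.27, -0.05, 0, 0, 0, 0.73], [0, -0.27, -0.1, 0, 0, 0, 0.73]])

```text
time_s: 10.05
ee_pos: [0.5118, 0.1125, 0.0365]
tool_rot: [-2.224, -2.216, 0.004]
force: [0.4, -0.1, -0.0]
width: 0.0734
gripper_force: 0.0
```

drive_tool(motion=[[0, 0, -0.1, 0, 0, 0, 0.73], [0, 0, -0.2, 0, 0, 0, 0.73], [0, 0, -0.3, 0, 0, 0, 0.73], [0, 0, -0.35, 0, 0, 0, 0.73], [0, 0, -0.35, 0, 0, 0, 0.73], [0, 0, -0.35, 0, 0, 0, 0.73], [0, 0, -0.35, 0, 0, 0, 0.73], [0, 0, -0.35, 0, 0, 0, 0.73]])

```text
time_s: 10.72
ee_pos: [0.5125, 0.1121, 0.1754]
tool_rot: [-2.226, -2.216, 0.004]
force: [0.2, 0.0, -1.0]
width: 0.0741
gripper_force: 0.0
```

```bash
python3 - <<'E'
from h import *
s=bot.state();print(s["time_s"],s["ee_pos"],s["force"])
c=cap("scene");save(c,"pics/s4.png")
hsv=cv2.cvtColor(c["pixels"],cv2.COLOR_RGB2HSV);m=(hsv[...,1]>150)&(hsv[...,0]>20)&(hsv[...,0]<33)&(hsv[...,2]>60)
n,l,st,ce=cv2.connectedComponentsWithStats(m.astype(np.uint8));print(st[1:][st[1:,4]>10])
c=cap("top");W=c["W"];T=np.tan(np.radians(23))
m=(W[...,0]>.6)&(W[...,0]<.67)&(W[...,1]>0)&(W[...,1]<.2)&(W[...,2]<.06);p=W[m];print(len(p),np.median(p[:,2]-.004-T*(p[:,0]-.584)),p[:,2].min())
E
```

```text
10.7167 [0.5125 0.1121 0.1754] [ 0.1877  0.0137 -1.0339]
[[513 167  45  34 966]]
1662 -0.00047537304089966675 0.006047688114669638
```

View pics/s4.png

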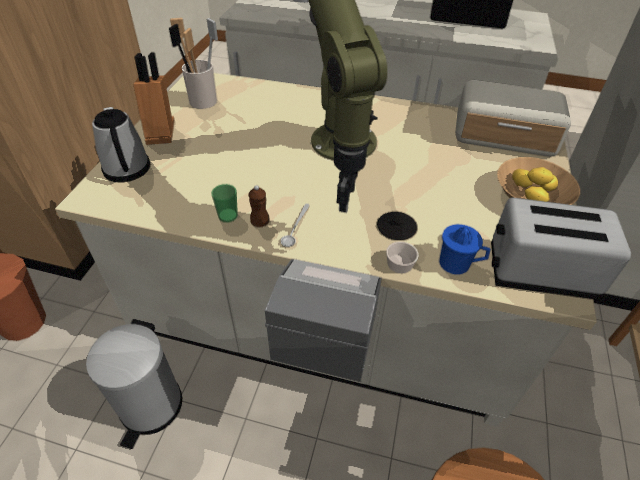

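The flap is shut and fits its closed plane to within 0.5 mm. The lemon is off the counter, the floor in view is clear, and everything else stands where it was.

```bash
python3 -c "
from station import bot
print(bot.hand_in())"
```

```text
the job is handed in; nothing more can be done
None
```

I pushed the lemon half over the edge into the bin while the front finger held the flap open, then handed the job in at about 11 s; the cameras show the flap shut, the other items where they were and no lemon on the counter or visible floor, though I could not see inside the bin.

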